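# Load the desktop engraver and start it

### The job

Load the wooden blank into the desktop engraver: feed it lengthwise along the infeed table, through the slot under the clear chip shield and between the guide rails, until it is fully home against the end stop and flush along the left fence. Only then flip the start box's guard up until it stays up by itself, and press the button beneath it right down. Leave the blank home, the guard standing up, and the sanding block, nail tin and glue bottle where they are.

Things in the scene. Friction and masses are not known exactly. Their poses are not given: they have to be found in the camera images.
- engraver: Desktop engraving machine, fixed. x = feed direction (away from the robot at yaw 0), y = left, z up. Origin on the bench, below the middle of the blank's trailing end when home. Bed and infeed table are flat, 35 mm up; the table (110 mm wide) spans x = -90 to -15 mm, then the 300 mm wide bed. Side frames at y = +-134 to +-147 mm, x >= -2 mm, 215 to 250 mm high. All sizes below in this frame.
- slot (a point): On the bed below the clear chip shield's front: engraver (-2, 0, 35) mm, front of the shield's stiffening edge. The shield, 292 mm wide, hangs down to 58 mm above the bed (z = 93 mm), top z = 225 mm. The blank goes in under it. At home the blank's trailing end is 2 mm inside, where an upright gripper cannot follow: its body meets the shield, so push with the tool tilted.
- mouth (a point): Middle of the rails' mouth on the bed: engraver (10, 0, 35) mm. From here to x = 140 mm run the fixed fence (left, inner face y = +23 mm) and the right rail (inner face y = -27 mm). Flared cheeks before them, from x = -5 mm, widen the mouth by 9 mm a side. Lips on both rails reach in to y = +16 and -18 mm, underside 30.5 mm above the bed, so the blank can only enter endways.
- roller (a point): Axis of the sprung side roller: engraver (65, -32, 51) mm, radius 12 mm. It gives way up to 6 mm to the right and presses the blank against the fence with about 3 N; pushing past it takes some 5 N.
- nest (a point): Where the blank's centre lies when it is home (against the end stop, whose face is at x = 130 mm, and the fence, flat on the bed): engraver (65, 0, 49) mm. Axes as the engraver's.
- blank: Wooden blank, loose, 130 (its x) x 46 (y) x 28 (z) mm, about 0.12 kg; plain wood with two pencilled centre lines on its top. Origin at its very centre (14 mm above the surface it lies on), z up. It lies flat on the bench beside the engraver, left or right; the start box stands on the other side. Either end may lead.
- start_box: Grey metal start box, fixed to the bench on one side of the engraver, either left or right: foot 92 (x) x 84 (y) mm, body 84 x 76 mm, top at z = 55 mm. Origin on the bench (z = 0) below the push button, its x axis pointing away from the robot at yaw 0, y left.
- guard (a joint): Clear hinged guard with a grey tab over the button, 66 (hinge to front) x 56 x 28 mm, 0.05 kg. Radians: 0 shut, 2.0 fully open, leaning back on its stop. Hinge axis = start box's y axis through point guard_hinge at the far side; the near edge goes up and over, away from the robot. Let go below 1.0 rad it falls shut, beyond 1.35 rad it falls open and stays.
- guard_tab (a point): Grip point of the lifting tab on the guard's near edge; moves with it. The tab is a bar 12 mm wide (y) and 9 mm thick that sticks out 32 mm from the guard's front wall; this point is on its axis, 18 mm from the wall, 82 mm before the hinge axis and 16.5 mm above it when shut (74.5 mm above the bench, 19.5 mm above the box top).
- guard_hinge (a point): Middle of the guard's hinge axis: start box frame (33, 0, 58) mm. Axes as the start box's; fixed.
- start_button (a joint): Spring push button under the guard. Metres: 0 = out, 0.006 = fully down (5 N); springs back when released.
- start_button_top (a point): Middle of the button's round top face (28 mm across), 77 mm above the bench when out: start box frame (0, 0, 77) mm.
- sanding_block: Wooden sanding block 22 x 88 x 18 mm lying on the bench (bystander). Origin at the centre of its underside, long axis y.
- nail_tin: Tin of nails, 61 mm across, 72 mm high, standing on the bench (bystander). Origin at the centre of its underside.
- glue_bottle: Small white glue bottle 31 x 42 x 95 mm standing on the bench (bystander). Origin at the centre of its underside.

How it is judged (in metres and radians):
On the way, in this order (a step that is already met when the one before it is completed fails the run):
1. the blank is home: against the stop and the fence, flat on the bed, and let go (x of blank in the frame of nest between -0.004 and 0.004 m and y of blank in the frame of nest between -0.0025 and 0.0025 m and z of blank in the frame of nest between -0.004 and 0.004 m and angle between the x axis of blank and the x axis of nest, either way round below 0.04 rad and contact force between blank and the arm below 0.1 N and contact force between blank and the fingers below 0.1 N), for 0.2 s.
2. the guard is flipped up and stays up with nothing touching it (value of joint guard above 1.5 rad and contact force between start_box and the fingers below 0.05 N), for 0.3 s.
3. the start button is pressed down with the guard up (value of joint start_button above 0.0045 m and value of joint guard above 1.5 rad), for 0.05 s.
At the end, for the whole second after the job is handed in: The blank lies at rest in the engraver within 4 mm of the end stop, within 2.5 mm of the fence, flat on the bed and within 0.04 rad of the feed direction; the guard stands open beyond 1.5 rad; the button has been pressed and is out again (x of blank in the frame of nest between -0.004 and 0.004 m and y of blank in the frame of nest between -0.0025 and 0.0025 m and z of blank in the frame of nest between -0.004 and 0.004 m and angle between the x axis of blank and the x axis of nest, either way round below 0.04 rad and linear speed of blank below 0.01 m/s and value of joint guard above 1.5 rad and value of joint start_button below 0.0015 m); the robot touches nothing.
It fails at once if the button is pressed while the blank is not home (value of joint start_button above 0.003 m and (x of blank in the frame of nest below -0.006 m or distance between blank and nest above 0.01 m)).
It fails at once if the sanding block is moved by more than 25 mm (distance of sanding_block from where it was at the start of the episode above 0.025 m).
It fails at once if the nail tin is moved by more than 25 mm (distance of nail_tin from where it was at the start of the episode above 0.025 m).
It fails at once if the glue bottle is moved by more than 25 mm (distance of glue_bottle from where it was at the start of the episode above 0.025 m).
It also fails if it takes over 72 s, if anything falls off the work surface, if the arm or the gripper's body presses on something with over 40 N, if the wrist force passes 120 N, or if a joint passes its speed limit or range.

### The arm

A 6-joint arm with a two-finger parallel gripper is mounted at the origin on a cart in front of the work surface, level with it; the furniture and walls round the work are solid. World frame = base frame: x ahead of the robot, y to its left, z up, the work surface at z = 0. Lengths are in mm, angles in rad, forces in N, time in s.
With the tool pointing down it reaches from about 275 to 825 mm from the base axis. Payload 4.9 kg.
Tool frame: the origin (TCP) lies on the centre line of the jaws, within the pads' length; the fingertips stand 19 mm ahead of it and the grasp point (between the pads) is the TCP; z points along the fingers, y is the line along which they close (so a half turn about z gives the same grasp; the last joint's range is limited). The gripper opens to 85 mm and grips with 20 to 120 N. Pads are 22 mm wide; open, the fingers measure 114 mm over their backs; the gripper's body (76 mm by 85 mm) begins 54 mm behind the grasp point. The pads swing forward as they close: fully open they stand 13 mm farther back than shut.
Start: joints at [0.978, 0.326, -0.193, 1.052, 0, 1.437], TCP at [243.577, 493.142, 250.281] pointing down, gripper open.
Joint ranges: [-2.65, 2.65], [-0.97, 1.79], [-1.3, 1.35], [-1.93, 2.1], [-1.47, 1.37], [-3.14, 3.14]. Speed limits (rad/s): [2.57, 2.57, 3.14, 3.14, 3.14, 3.14].

### API

Orientations are given as a unit quaternion [x, y, z, w].
In Python, from cell import bot, camrig, job gives the robot as it stands (bot), with the cameras (camrig) and the job (job).
- The arm moves only by the tool jog_arm, called in YAML: its name, and indented under it one key for each argument. Schema: {"type":"object","properties":{"deltas":{"type":"array","items":{"type":"object","properties":{"finger_gap":{"type":"number"},"trans":{"type":"array","items":{"type":"number"},"minItems":3,"maxItems":3},"rotvec":{"type":"array","items":{"type":"number"},"minItems":3,"maxItems":3}},"additionalProperties":false,"required":["finger_gap"]},"minItems":1,"maxItems":10},"grip_n":{"type":"number"},"only":{"type":"string"},"quiet":{"type":"boolean"},"lines":{"type":"string"}},"required":["deltas"],"additionalProperties":false}. deltas is a list of rows, 1 to 10 of them, each an object with the fields finger_gap (the finger opening in mm), trans (a list: dx, dy, dz in shares of the most that a row can go, 1 being 50 mm), rotvec (a list: a rotation vector rx, ry, rz in shares of pi rad (1.0 is pi rad)); a field left out counts as zero (the opening has to be given); each row shifts and turns the commanded pose from where the row before left it, along the tool's axes as they then stand; what a row does not reach is not made up. A row lasts 1/10 s, in which the tool goes at most 50 mm and 0.15 rad, less where a joint would pass 70% of its speed; a pose out of reach is approached as far as the arm can. The fingers move at their own pace and stop on an object; grip_n is the grip in N (left out, the last holds). Time passes only in rows, so rows that do not move let the fingers close. The tool returns the time, the measured TCP pose, the force, the opening and the grip force at its end. only (a regular expression) keeps the lines of the reply that match it, lines (a string "A,B") keeps lines A to B, and quiet returns only ok. No shift or turn number may pass 1 either way. Input that does not fit is refused with a message, and nothing moves.
- bot.state(): the state, without advancing time (a new reading comes with each control period).
- camrig.grab_frame(name): name is "scene" or "top" or "wrist"; returns a dict with "pixels" (480x640x3 uint8, red, green, blue), "camera_matrix" (3x3 intrinsics, pixels), "R" (3x3) and "t" (3): a world point X has camera coordinates R X + t. Camera axes: x right, y down, z forward; pixel columns grow to the right and rows downward; lengths in mm; the calibration is good to about 2 mm. A picture is of the moment at which its call begins. There is no depth.
- job.job_done(): hands the job in; it is judged then, once.
The state is a dict: "t": time; "joints": joint angles; "dq": joint speeds; "effort": joint torques, N m; "tcp_pos": TCP position; "orientation": TCP orientation; "contact_force": force on the tool from outside, world axes, zero at the start; "wrist_torque": the same for the moment, N m; "opening": finger opening in mm; "gripper_force": force on a finger pad.
Only numpy, scipy, OpenCV 4.12 (cv2) and the standard library are available. Lean on these libraries where they do the work, as an engineer would, in place of code of your own. Each camera call takes 0.05 s, during which the arm holds its last target. There are 200 camera calls.

## Working session

There is one attempt and no reset: what is moved stays moved. The work goes in short steps, Python scripts to look and compute and a tool call to move; the robot and the scene stay as the last step left them, time stands still between calls to the robot, and variables do not carry over. Pictures are saved under pics/ and viewed, at most 10 in all, crops included, and the job is handed in when it is done.

```bash
ls; mkdir -p pics
```

Run:
```python
from cell import bot, camrig, job
import cv2,numpy as np
for n in("scene","top"):
    f=camrig.grab_frame(n); cv2.imwrite(f"pics/{n}0.png",f["pixels"][:,:,::-1]); np.savez(f"pics/{n}0.npz",K=f["camera_matrix"],R=f["R"],t=f["t"])
    print(n,np.round(f["camera_matrix"],1).tolist(),np.round(-f["R"].T@f["t"]),np.round(f["R"],3).tolist())
s=bot.state();print(s)
```

```text
cell.py
pics
scene [[475.5, 0.0, 314.6], [0.0, 475.5, 238.7], [0.0, 0.0, 1.0]] [ -55. -515.  742.] [[0.668, -0.744, -0.011], [-0.446, -0.389, -0.806], [0.595, 0.543, -0.592]]
top [[481.6, 0.0, 316.8], [0.0, 481.6, 237.9], [0.0, 0.0, 1.0]] [ 196.   62. 1226.] [[0.026, -1.0, -0.005], [-0.937, -0.023, -0.349], [0.349, 0.014, -0.937]]
{'t': 0.1, 'joints': array([ 9.77797327e-01,  3.26875755e-01, -1.93514341e-01,  1.05198630e+00,
       -1.37257147e-05,  1.43658476e+00]), 'dq': array([ 0.00081465, -0.0022321 ,  0.00194482, -0.0009313 ,  0.00026361,
       -0.00029378]), 'effort': array([ 1.42441618e-04, -4.44240189e+01,  2.63037783e+01,  7.87595927e-03,
       -1.37578259e-04,  6.18026164e-06]), 'tcp_pos': array([243.28889737, 492.70402127, 249.56528458]), 'orientation': array([ 2.27387087e-01,  9.73804133e-01, -7.40824531e-04, -2.74558984e-04]), 'contact_force': array([-0.54787966,  0.30487106, -0.07062274]), 'wrist_torque': array([ 0.02211786, -0.02220395,  0.02955725]), 'gripper_force': 0.0, 'opening': 85.34717690223754}
```

View pics/top0.png

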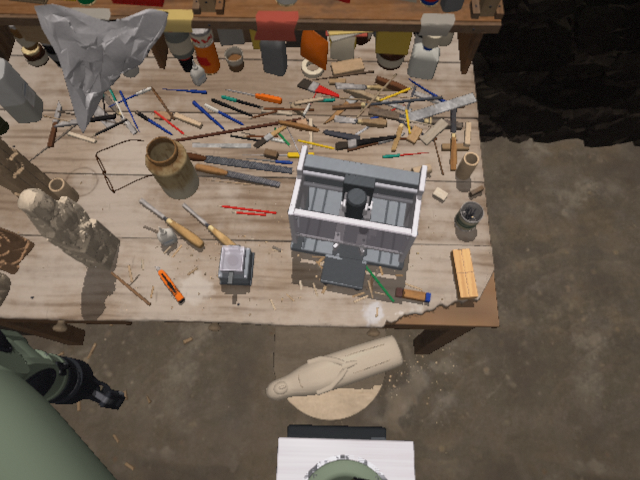

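View pics/scene0.png

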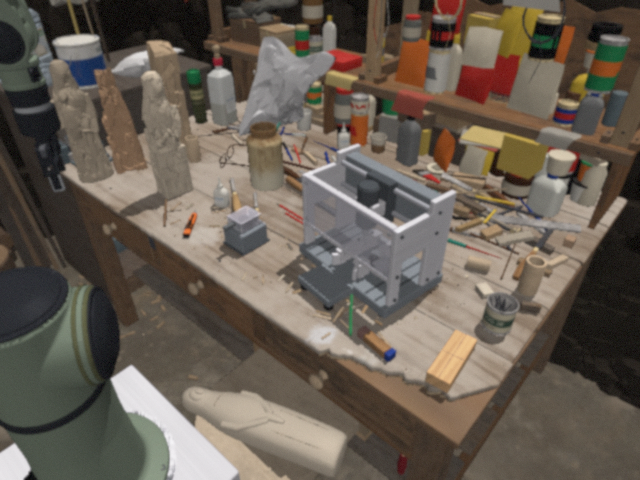

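The top view shows the engraver around (355,230), the start box to its left at (236,265), and the blank to its right at (465,273) near the bench edge, with the tin at (468,215). I'll enlarge this for measuring.

Run:
```python
import cv2
a=cv2.imread("pics/top0.png")[140:320,280:500]; cv2.imwrite("pics/c1.png",cv2.resize(a,None,fx=3.6,fy=3.3,interpolation=cv2.INTER_CUBIC)[:, :792])
b=cv2.imread("pics/top0.png")[225:305,150:290]; c=cv2.imread("pics/scene0.png")[175:265,180:320]
b=cv2.resize(b,(700,400)[0:2],interpolation=cv2.INTER_CUBIC)
import numpy as np
c=cv2.imread("pics/scene0.png")[200:260,210:280]
cv2.imwrite("pics/c2.png",cv2.resize(cv2.imread("pics/top0.png")[235:295,200:280],(800,600),interpolation=cv2.INTER_CUBIC))
```

```text
(no output)
```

View pics/c1.png

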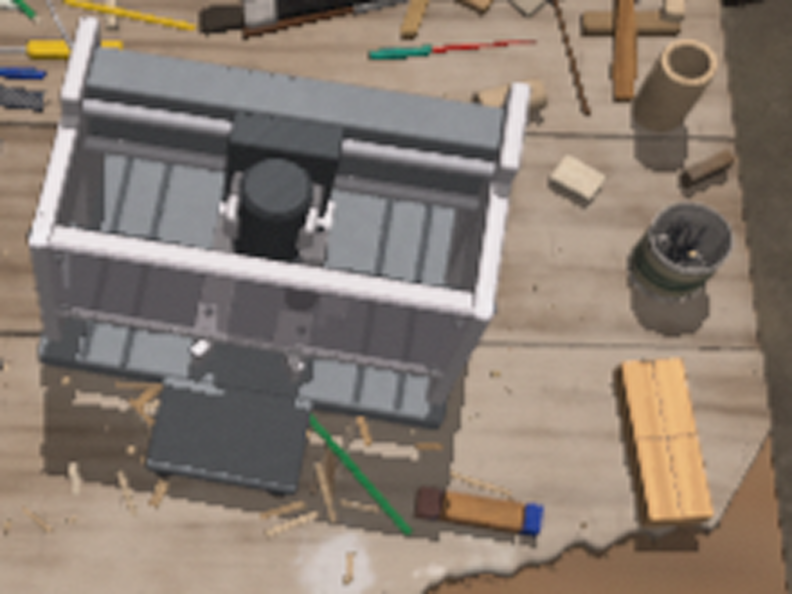

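View pics/c2.png

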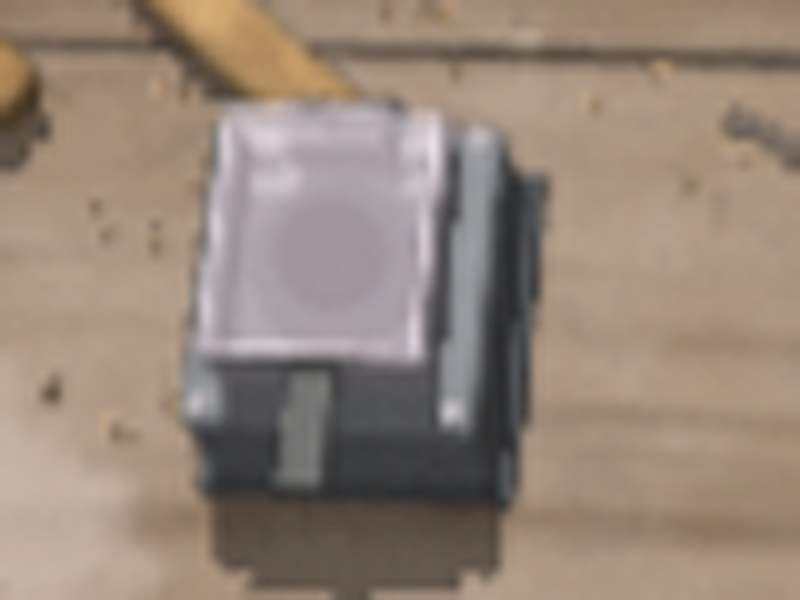

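c1 shows the blank's top corners at about (622,362), (682,358), (712,516) and (645,522). The infeed table's corners are at (165,383), (310,403), (295,487) and (148,464), and the blue-ended sanding block is at (480,510), between table and blank. c2 shows the button at (330,250), the tab from (310,372) to (300,486), and the guard top's near edge from (205,352) to (420,357).

Create h.py:
```python
import numpy as np,cv2
from scipy.optimize import least_squares
from scipy.spatial.transform import Rotation as Rot
def cam(n): 
    d=np.load(f"pics/{n}.npz"); return d["K"],d["R"],d["t"]
def proj(c,X): 
    K,R,t=c; p=(np.asarray(X)@R.T+t)@K.T; return p[:,:2]/p[:,2:]
def back(c,px,z):
    K,R,t=c; C=-R.T@t; d=R.T@np.linalg.inv(K)@np.array([*px,1.]); return C+d*(z-C[2])/d[2]
def place(p,L):
    L=np.asarray(L,float); a=p[2]; c,s=np.cos(a),np.sin(a)
    return np.c_[p[0]+c*L[:,0]-s*L[:,1],p[1]+s*L[:,0]+c*L[:,1],L[:,2]]
def fit(c,L,px,p0):
    r=least_squares(lambda p:(proj(c,place(p,L))-px).ravel(),p0,x_scale=[10,10,.1])
    return r.x,r.fun.reshape(-1,2)
```

Run:
```python
from h import *
c=cam("top0"); np.set_printoptions(precision=3,suppress=True)
A=lambda P:np.array([[280+u/3.6,140+v/3.3] for u,v in P])
B=lambda P:np.array([[200+u/10,235+v/10] for u,v in P])
x,r=fit(c,[[65,23,28],[65,-23,28],[-65,-23,28],[-65,23,28]],A([(622,362),(682,358),(712,516),(645,522)]),[400,-200,0]);print("blank",x,r.tolist())
x,r=fit(c,[[-15,55,35],[-15,-55,35],[-90,-55,35],[-90,55,35],[-15,150,35],[-15,-150,35]],A([(165,383),(310,403),(295,487),(148,464),(40,342),(442,415)]),[450,0,0]);print("engr",x,r.tolist())
eg=x
x,r=fit(c,[[0,0,77],[-63,0,79],[-31,0,79],[-31,28,86],[-31,-28,86],[35,28,86],[35,-28,86]],B([(330,250),(300,486),(310,372),(205,352),(420,357),(222,108),(440,112)]),[400,200,0]);print("box",x,r.tolist())
for n,u,v,z in(("sand",480,510,18),("tin",690,240,72)): print(n,back(c,A([(u,v)])[0],z))
# predicted features of engraver
q=proj(c,place(eg,[[-2,146,225],[-2,-146,225],[-2,146,93],[-2,-146,93],[-5,33,65],[-5,-36,65],[130,0,35]]))
print(((q-[280,140])*[3.6,3.3]).round().tolist())
```

```text
blank [ 555.355 -304.053    0.07 ] [[-0.5160254391819876, -0.3499177063129082], [0.24295721127191428, 0.10105166692812872], [-0.1387398472586483, 0.6195055158304967], [0.4018909297569735, -0.39002236575038296]]
engr [603.82   -0.546  -0.171] [[-0.2790205236400993, -3.2040228194613576], [1.0992580707604702, -1.462699254995755], [0.5416817796834721, 0.704255049943356], [-1.116673257009495, -0.4708822213951862], [-1.1053851718254464, 2.5621824023226907], [0.8429259926368218, 1.7203744924168518]]
box [559.73  288.878  -0.   ] [[-0.35724638276724363, -0.026970305190957333], [0.2633037337668611, 0.5505510705737606], [0.41368544139442065, -0.5667360625351421], [-0.8862767274261785, 0.3566144664126796], [0.24908810708672036, 0.4007122164256316], [-0.044188468855281826, -0.4423490926411091], [0.36222695471070665, -0.3251207681753101]]
sand [ 496.915 -170.97    18.   ]
tin [ 705.368 -321.81    72.   ]
[[29.0, 242.0], [492.0, 319.0], [41.0, 310.0], [456.0, 381.0], [198.0, 353.0], [294.0, 370.0], [272.0, 220.0]]
```

Add to h.py:
```python
def tool(yaw,tilt=0):  # tilt>0: fingers point down and forward (+x at yaw 0)
    R0=np.array([[-1,0,0],[0,1,0],[0,0,-1.]])
    return Rot.from_euler("z",yaw)*Rot.from_euler("y",-tilt)*Rot.from_matrix(R0)
def go(pos,yaw,tilt=0):
    from cell import bot, camrig, job
    s=bot.state(); R=Rot.from_quat(s["orientation"]); T=tool(yaw,tilt)
    print("t",round(s["t"],2),"F",np.round(s["contact_force"],1),"rot(tool)",np.round((R.inv()*T).as_rotvec(),3),"then move(tool)",np.round(T.inv().apply(np.array(pos)-s["tcp_pos"]),1))
```

```bash
python3 -c "
from h import *
go([480,-10,320],-.171)"
```

```text
t 0.1 F [-0.5  0.3 -0.1] rot(tool) [-0.002 -0.    -0.288] then move(tool) [-318.8 -455.1  -70.4]
```

The rows are not in the units I measure in: shifts go in shares of 50 mm and turns go in shares of pi rad. I convert before sending: -35 mm is -0.7, -0.144 rad / 3.1416 = -0.0458.

jog_arm:
  deltas:
    - {"finger_gap":85,"trans":[0,0,-0.7],"rotvec":[0,0,-0.0458]}
    - {"finger_gap":85,"trans":[0,0,-0.7],"rotvec":[0,0,-0.0458]}

```text
t: 0.3
tcp_pos: [242.9, 492.2, 319.6]
orientation: [0.082, 0.997, -0.002, -0.001]
contact_force: [0.4, 0.6, 0.2]
opening: 84.7
gripper_force: 0.0
```

jog_arm:
  deltas:
    - {"finger_gap":85,"trans":[-0.56,-0.82,0]}
    - {"finger_gap":85,"trans":[-0.56,-0.82,0]}
    - {"finger_gap":85,"trans":[-0.56,-0.82,0]}
    - {"finger_gap":85,"trans":[-0.56,-0.82,0]}
    - {"finger_gap":85,"trans":[-0.56,-0.82,0]}
    - {"finger_gap":85,"trans":[-0.56,-0.82,0]}
    - {"finger_gap":85,"trans":[-0.56,-0.82,0]}
    - {"finger_gap":85,"trans":[-0.56,-0.82,0]}
    - {"finger_gap":85,"trans":[-0.56,-0.82,0]}
    - {"finger_gap":85,"trans":[-0.56,-0.82,0]}

```text
t: 1.3
tcp_pos: [450.0, 39.5, 320.2]
orientation: [0.085, 0.996, 0.0, -0.0]
contact_force: [0.4, 0.5, 0.8]
opening: 84.9
gripper_force: 0.0
```

jog_arm:
  deltas:
    - {"finger_gap":85,"trans":[-0.78,-0.9,0]}
    - {"finger_gap":85}
    - {"finger_gap":85}

```text
t: 1.6
tcp_pos: [475.5, -2.2, 319.6]
orientation: [0.087, 0.996, 0.0, -0.001]
contact_force: [-0.7, 0.2, -1.1]
opening: 84.9
gripper_force: 0.0
```

Run:
```python
from cell import bot, camrig, job
import cv2,numpy as np
f=camrig.grab_frame("wrist"); cv2.imwrite("pics/w1.png",f["pixels"][:,:,::-1]); np.savez("pics/w1.npz",K=f["camera_matrix"],R=f["R"],t=f["t"])
print(-f["R"].T@f["t"],f["R"].round(2).tolist(),f["camera_matrix"][0,0])
from h import *
go([480,-10,320],-.171)
```

```text
[403.6036836   10.65627217 444.35945069] [[0.17, 0.99, 0.0], [0.94, -0.17, 0.29], [0.28, -0.05, -0.96]] 339.9690355084302
t 1.65 F [-0.6  0.1 -0.7] rot(tool) [ 0.    -0.002 -0.001] then move(tool) [-6.3 -7.8 -0.3]
```

View pics/w1.png

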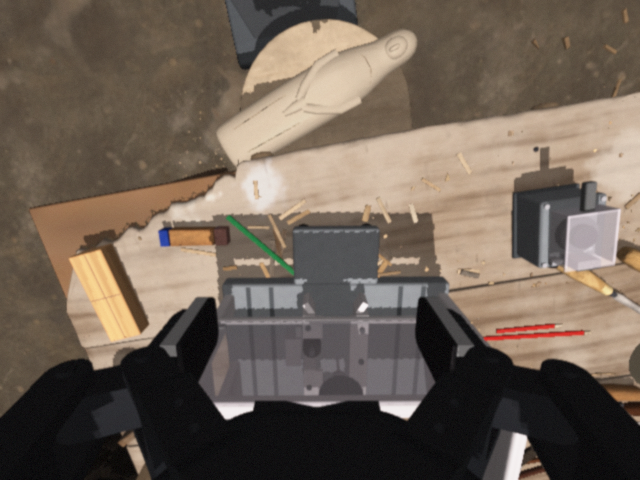

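The wrist view is nearly aligned with the engraver: table near edge from (293,229) to (379,226), bed front from about (222,281) to (450,278), and the blank at left (72,255) to (145,330). I'll crop for precision.

Run:
```python
import cv2
cv2.imwrite("pics/c3.png",cv2.resize(cv2.imread("pics/w1.png")[215:395,215:455],(800,600),interpolation=cv2.INTER_CUBIC))
```

```text
(no output)
```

View pics/c3.png

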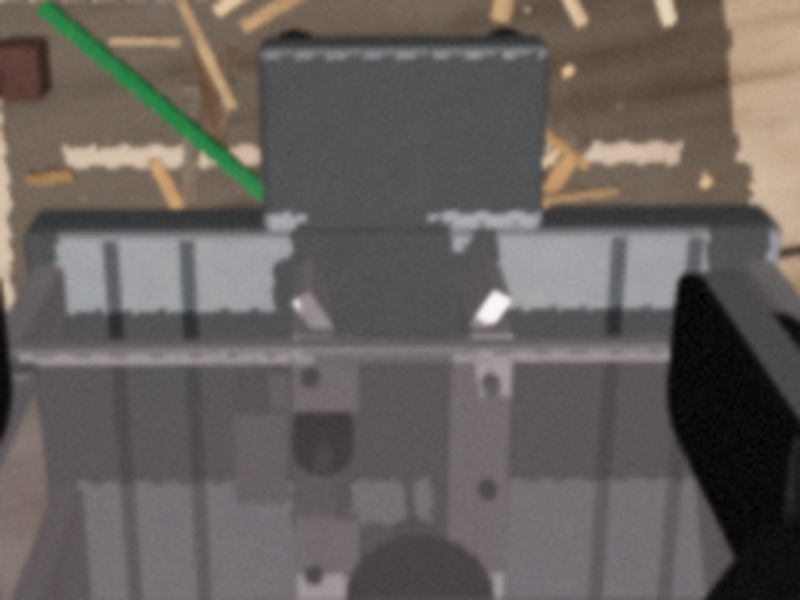

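Crop c3 gives the table's near edge at (264,47)–(547,45), its junction with the bed at (264,227)–(541,225), and the bed front corners at (32,232) and (778,228). The lips' inner edges are at u≈358 and 450.

Run:
```python
from h import *
np.set_printoptions(precision=2,suppress=True)
c=cam("w1"); S=lambda P:np.array(P)/(10/3)+215
L=[[-90,-55,35],[-90,55,35],[-15,-55,35],[-15,55,35],[-15,-150,35],[-15,150,35]]
x,r=fit(c,L,S([(264,46),(547,44),(263,227),(541,225),(32,232),(778,228)]),[604,0,-.17]);print(x,r.tolist())
print(((proj(c,place(x,[[30,-18,69],[80,-18,69],[30,16,69],[80,16,69],[-2,-146,93],[-2,146,93],[65,-32,51],[-5,33,65.5],[-5,-36,65.5]]))-215)/.3).round().tolist())
W=lambda P:np.array(P,float)
# blank from wrist view: near end left/right, far end
for n,u,z in (("bl",(70,257),28),("bl",(105,246),28),("bl",(145,331),28),("bl",(110,341),28)): print(back(c,u,z))
b,r=fit(c,[[-65,-23,28],[-65,23,28],[65,23,28],[65,-23,28]],W([(70,257),(104,247),(145,332),(110,341)]),[555,-304,.07]);print("blank",b,r.tolist())
# box in wrist view
print("guard/btn pred",proj(c,place([559.7,288.9,0],[[0,0,77],[-63,0,79],[-31,28,86],[-31,-28,86],[35,-28,86]])))
print("top pred",proj(cam("top0"),place(x,[[-90,55,35],[-90,-55,35],[-15,-150,35],[-15,150,35]])).tolist())
```

```text
[603.15   2.06  -0.17] [[-1.734072276740335, -0.29198086505741117], [1.744716489486052, -0.20878412362449694], [0.0587138531848268, 0.8643219087709895], [0.781234758725418, 0.9940104960119811], [-3.2398576198989417, -0.22979466849909613], [2.3852553903495277, -0.3124624708992769]]
[[359.0, 377.0], [359.0, 491.0], [450.0, 377.0], [447.0, 491.0], [-9.0, 335.0], [834.0, 330.0], [323.0, 431.0], [497.0, 288.0], [310.0, 289.0]]
[ 494.77 -329.86   28.  ]
[ 488.29 -279.9    28.  ]
[ 616.26 -268.19   28.  ]
[ 623.09 -321.56   28.  ]
blank [ 556.3  -300.4     0.08] [[0.49778942163734996, -1.1333527268016326], [-0.7801532160589062, 0.35219725919495204], [-2.070464192200859, 1.2683813818979388], [2.3966510894503728, -0.4542635315864345]]
guard/btn pred [[583.9  235.87]
 [588.21 180.49]
 [618.47 206.43]
 [565.01 215.26]
 [563.06 271.43]]
top pred [[319.0868243806833, 280.4692456679404], [361.6099094784929, 288.45844786088213], [402.66992283545864, 267.49667908660194], [288.9768250224497, 246.62549268182812]]
```

```bash
python3 -c "
from h import *
go([503.9,-306.5,100],.077)"
```

```text
t 1.65 F [-0.6  0.1 -0.7] rot(tool) [ 0.001 -0.002 -0.249] then move(tool) [  -5.2 -306.6  219.7]
```

To row units: 45 mm is 0.9, -44 mm is -0.88, -0.125 rad / 3.1416 = -0.0398.

jog_arm:
  deltas:
    - {"finger_gap":85,"rotvec":[0,0,-0.0398]}
    - {"finger_gap":85,"rotvec":[0,0,-0.0395]}
    - {"finger_gap":85,"trans":[-0.02,-0.88,0]}
    - {"finger_gap":85,"trans":[-0.02,-0.88,0]}
    - {"finger_gap":85,"trans":[-0.02,-0.88,0]}
    - {"finger_gap":85,"trans":[-0.02,-0.88,0]}
    - {"finger_gap":85,"trans":[-0.02,-0.88,0.5]}
    - {"finger_gap":85,"trans":[0,-0.88,0.5]}
    - {"finger_gap":85,"trans":[0,-0.86,0.7]}
    - {"finger_gap":85,"trans":[0,0,0.9]}

```text
t: 2.65
tcp_pos: [506.1, -305.4, 194.9]
orientation: [-0.038, 0.999, -0.002, 0.002]
contact_force: [0.2, 0.2, -0.5]
opening: 85.2
gripper_force: 0.0
```

jog_arm:
  deltas:
    - {"finger_gap":85,"trans":[0,0,0.9]}
    - {"finger_gap":85,"trans":[0,0,0.9]}
    - {"finger_gap":85}

```text
t: 2.95
tcp_pos: [500.5, -296.7, 98.7]
orientation: [-0.04, 0.999, 0.004, -0.005]
contact_force: [-0.9, 1.0, -0.7]
opening: 84.8
gripper_force: 0.0
```

```bash
python3 -c "
from h import *
go([503.9,-306.5,25],.077)"
```

```text
t 2.95 F [-0.9  1.  -0.7] rot(tool) [ 0.008 -0.009  0.004] then move(tool) [ -2.6 -10.   73.7]
```

jog_arm:
  deltas:
    - {"finger_gap":85,"trans":[-0.04,-0.2,0]}
    - {"finger_gap":85,"trans":[0,0,0.6]}
    - {"finger_gap":85,"trans":[0,0,0.6]}
    - {"finger_gap":85,"trans":[0,0,0.24]}
    - {"finger_gap":85}
    - {"finger_gap":85}

```text
t: 3.55
tcp_pos: [508.4, -312.5, 34.5]
orientation: [-0.039, 0.999, -0.001, 0.001]
contact_force: [0.9, 0.2, -0.9]
opening: 84.7
gripper_force: 0.0
```

Run:
```python
from h import *
go([503.9,-306.5,25],.077)
from cell import bot, camrig, job
f=camrig.grab_frame("wrist"); cv2.imwrite("pics/w2.png",f["pixels"][:,:,::-1])
```

```text
t 3.55 F [ 0.9  0.2 -0.9] rot(tool) [-0.002  0.002  0.002] then move(tool) [4.1 6.3 9.5]
```

View pics/w2.png

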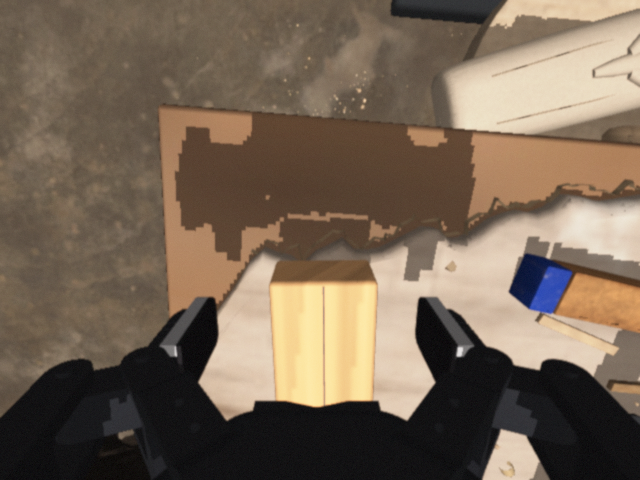

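The blank lies squarely between the open fingers, its centre line at u=324 against a jaw middle of about 317. Its trailing end is at v≈283. Next I lower, correct and grip.

To row units: 9 mm is 0.18, 4 mm is 0.08.

jog_arm:
  deltas:
    - {"finger_gap":85,"trans":[0.08,0.08,0.18]}
    - {"finger_gap":85}
    - {"finger_gap":40}
    - {"finger_gap":40}
    - {"finger_gap":40}
    - {"finger_gap":40}
    - {"finger_gap":40}
    - {"finger_gap":40}
  grip_n: 60

```text
t: 4.4
tcp_pos: [503.1, -308.3, 23.9]
orientation: [-0.039, 0.999, -0.0, 0.0]
contact_force: [-0.8, -1.4, 5.4]
opening: 44.8
gripper_force: 62.5
```

Run:
```python
from h import *
go([503.9,-306.5,100],.077)
```

```text
t 4.4 F [-0.8 -1.4  5.4] rot(tool) [-0.001  0.001  0.001] then move(tool) [ -0.9   1.7 -76.1]
```

To row units: -35 mm is -0.7, -25 mm is -0.5, 0.125 rad / 3.1416 = 0.0398.

jog_arm:
  deltas:
    - {"finger_gap":40,"trans":[0,0,-0.5]}
    - {"finger_gap":40,"trans":[0,0,-0.7]}
    - {"finger_gap":40,"trans":[0,0,-0.7]}
    - {"finger_gap":40,"rotvec":[0,0,0.0398]}
    - {"finger_gap":40,"rotvec":[0,0,0.0392]}
    - {"finger_gap":40}

```text
t: 5.0
tcp_pos: [502.3, -307.5, 118.0]
orientation: [0.085, 0.996, 0.0, -0.0]
contact_force: [-0.7, 0.0, -1.6]
opening: 44.8
gripper_force: 61.9
```

Run:
```python
from h import *
e=[603.2,2.06,-.171]
go(place(e,[[-143,-1,110]])[0],-.171)
```

```text
t 5.0 F [-0.7  0.  -1.6] rot(tool) [ 0.001 -0.001  0.002] then move(tool) [ 96.2 321.2   8. ]
```

To row units: 48 mm is 0.96, 46 mm is 0.92.

jog_arm:
  deltas:
    - {"finger_gap":40,"trans":[0.96,0,0]}
    - {"finger_gap":40,"trans":[0.96,0,0]}
    - {"finger_gap":40,"trans":[0,0.92,0]}
    - {"finger_gap":40,"trans":[0,0.92,0]}
    - {"finger_gap":40,"trans":[0,0.92,0]}
    - {"finger_gap":40,"trans":[0,0.92,0]}
    - {"finger_gap":40,"trans":[0,0.92,0]}
    - {"finger_gap":40,"trans":[0,0.92,0]}
    - {"finger_gap":40,"trans":[0,0.9,0]}
    - {"finger_gap":40}

```text
t: 6.0
tcp_pos: [462.0, 29.6, 117.9]
orientation: [0.079, 0.997, 0.001, -0.0]
contact_force: [0.2, -1.1, -2.3]
opening: 44.8
gripper_force: 62.2
```

jog_arm:
  deltas:
    - {"finger_gap":40}
    - {"finger_gap":40}

```text
t: 6.2
tcp_pos: [461.9, 24.1, 117.9]
orientation: [0.085, 0.996, -0.0, -0.001]
contact_force: [-0.1, 0.0, -2.2]
opening: 44.8
gripper_force: 62.2
```

Run:
```python
from h import *
e=[603.2,2.06,-.171]
go(place(e,[[-143,-1,64]])[0],-.171)
from cell import bot, camrig, job
f=camrig.grab_frame("top"); cv2.imwrite("pics/t2.png",cv2.resize(f["pixels"][200:330,270:430,::-1],(736,598),interpolation=cv2.INTER_CUBIC))
```

```text
t 6.2 F [-0.1  0.  -2.2] rot(tool) [-0.    -0.001  0.002] then move(tool) [-0.   1.3 53.9]
```

View pics/t2.png

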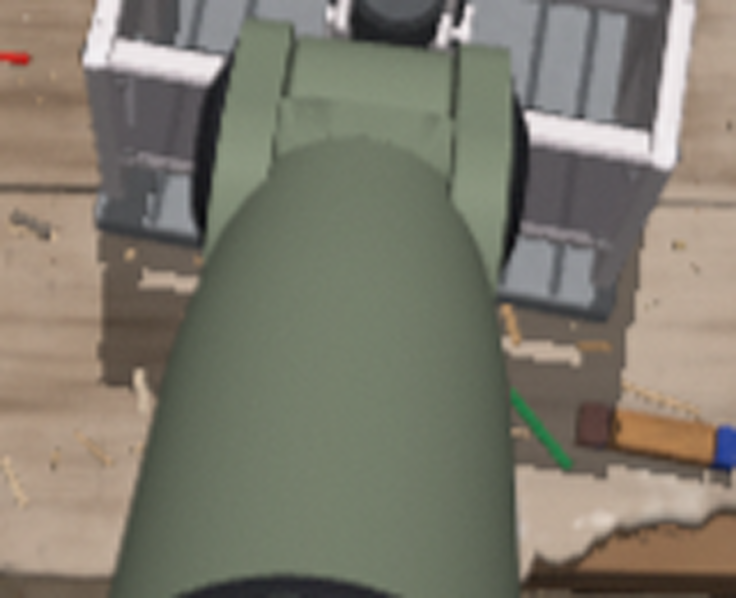

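The arm hides the work in this view, so I go on by force. Lower onto the infeed table until contact.

To row units: 30 mm is 0.6, 20 mm is 0.4.

jog_arm:
  deltas:
    - {"finger_gap":40,"trans":[0,0.02,0.6]}
    - {"finger_gap":40,"trans":[0,0,0.4]}
    - {"finger_gap":40}
    - {"finger_gap":40}

```text
t: 6.65
tcp_pos: [462.2, 24.7, 68.4]
orientation: [0.086, 0.996, -0.0, -0.001]
contact_force: [0.1, 1.1, -1.6]
opening: 44.7
gripper_force: 62.2
```

jog_arm:
  deltas:
    - {"finger_gap":40,"trans":[0,0,0.04]}
    - {"finger_gap":40,"trans":[0,0,0.02]}
    - {"finger_gap":40,"trans":[0,0,0.02]}
    - {"finger_gap":40}
    - {"finger_gap":40}

```text
t: 7.15
tcp_pos: [462.6, 25.8, 64.5]
orientation: [0.085, 0.996, -0.0, 0.0]
contact_force: [-0.6, 0.4, -2.3]
opening: 45.1
gripper_force: 62.2
```

jog_arm:
  deltas:
    - {"finger_gap":40,"trans":[0,0,0.04]}
    - {"finger_gap":40}
    - {"finger_gap":40}

```text
t: 7.45
tcp_pos: [462.4, 25.8, 62.2]
orientation: [0.085, 0.996, -0.0, -0.0]
contact_force: [-1.0, 0.9, -1.8]
opening: 44.7
gripper_force: 62.2
```

To row units: 2 mm is 0.04.

jog_arm:
  deltas:
    - {"finger_gap":40,"trans":[0,0,0.04]}
    - {"finger_gap":40}
    - {"finger_gap":40}

```text
t: 7.75
tcp_pos: [462.4, 25.8, 60.2]
orientation: [0.085, 0.996, 0.0, -0.0]
contact_force: [-0.3, -0.4, -1.3]
opening: 44.8
gripper_force: 62.2
```

jog_arm:
  deltas:
    - {"finger_gap":40,"trans":[0,0,0.02]}
    - {"finger_gap":40}
    - {"finger_gap":40}

```text
t: 8.05
tcp_pos: [462.4, 25.8, 59.3]
orientation: [0.085, 0.996, -0.0, -0.0]
contact_force: [0.3, 0.1, -0.6]
opening: 44.6
gripper_force: 62.2
```

To row units: -6 mm is -0.12.

jog_arm:
  deltas:
    - {"finger_gap":40,"trans":[-0.12,0,0]}
    - {"finger_gap":40,"trans":[-0.12,0,0]}
    - {"finger_gap":40,"trans":[-0.12,0,0]}
    - {"finger_gap":40,"trans":[-0.12,0,0]}
    - {"finger_gap":40,"trans":[-0.12,0,0]}
    - {"finger_gap":40}
    - {"finger_gap":40}

```text
t: 8.75
tcp_pos: [492.0, 20.7, 59.2]
orientation: [0.085, 0.996, -0.0, -0.0]
contact_force: [-0.4, 0.5, -1.5]
opening: 45.1
gripper_force: 62.3
```

jog_arm:
  deltas:
    - {"finger_gap":40,"trans":[-0.1,0,0]}
    - {"finger_gap":40,"trans":[-0.1,0,0]}
    - {"finger_gap":40,"trans":[-0.1,0,0]}
    - {"finger_gap":40}

```text
t: 9.15
tcp_pos: [508.1, 17.8, 59.5]
orientation: [0.085, 0.996, -0.0, 0.001]
contact_force: [-0.1, -1.2, -1.4]
opening: 44.7
gripper_force: 62.3
```

jog_arm:
  deltas:
    - {"finger_gap":40,"trans":[-0.1,0,0]}
    - {"finger_gap":40,"trans":[-0.1,0,0]}
    - {"finger_gap":40}

```text
t: 9.45
tcp_pos: [517.7, 16.1, 59.4]
orientation: [0.085, 0.996, -0.0, 0.001]
contact_force: [0.5, -1.2, -1.4]
opening: 44.9
gripper_force: 62.3
```

```bash
python3 -c "
from h import *
go(place([603.2,2.06,-.171],[[-55,-1,59]])[0],-.171)"
```

```text
t 9.45 F [ 0.5 -1.2 -1.4] rot(tool) [-0.     0.001  0.001] then move(tool) [-31.7  -0.3   0.4]
```

To row units: -5 mm is -0.1.

jog_arm:
  deltas:
    - {"finger_gap":40,"trans":[-0.1,0,0]}
    - {"finger_gap":40,"trans":[-0.1,0,0]}
    - {"finger_gap":40,"trans":[-0.1,0,0]}
    - {"finger_gap":40}

```text
t: 9.85
tcp_pos: [532.6, 13.5, 59.4]
orientation: [0.085, 0.996, -0.0, 0.001]
contact_force: [0.0, -2.2, -2.4]
opening: 45.1
gripper_force: 62.3
```

jog_arm:
  deltas:
    - {"finger_gap":40,"trans":[-0.08,0,0]}
    - {"finger_gap":40,"trans":[-0.08,0,0]}
    - {"finger_gap":40}

```text
t: 10.15
tcp_pos: [539.8, 12.2, 59.3]
orientation: [0.085, 0.996, -0.0, 0.0]
contact_force: [-1.4, -3.9, -2.5]
opening: 45.1
gripper_force: 62.3
```

jog_arm:
  deltas:
    - {"finger_gap":40,"trans":[-0.08,0,0]}
    - {"finger_gap":40,"trans":[-0.08,0,0]}
    - {"finger_gap":40}

```text
t: 10.45
tcp_pos: [545.6, 11.1, 58.9]
orientation: [0.085, 0.996, -0.0, -0.002]
contact_force: [-6.7, -3.7, 0.7]
opening: 44.7
gripper_force: 62.6
```

```bash
python3 -c "
from h import *
go(place([603.2,2.06,-.171],[[-55,-1,59]])[0],-.171)"
```

```text
t 10.45 F [-6.7 -3.7  0.7] rot(tool) [-0.001 -0.003  0.001] then move(tool) [-3.3 -0.1 -0.1]
```

To row units: -4 mm is -0.08.

jog_arm:
  deltas:
    - {"finger_gap":40,"trans":[-0.08,0,0]}
    - {"finger_gap":40}
    - {"finger_gap":40}

```text
t: 10.75
tcp_pos: [549.0, 10.5, 58.9]
orientation: [0.085, 0.996, -0.0, -0.002]
contact_force: [-6.6, -3.8, 1.6]
opening: 44.8
gripper_force: 62.7
```

jog_arm:
  deltas:
    - {"finger_gap":40,"trans":[-0.1,-0.01,0]}
    - {"finger_gap":40}
    - {"finger_gap":40}

```text
t: 11.05
tcp_pos: [555.1, 9.3, 59.2]
orientation: [0.084, 0.996, -0.0, -0.001]
contact_force: [-4.0, -3.2, 0.9]
opening: 45.0
gripper_force: 62.6
```

```bash
python3 -c "
from h import *
go(place([603.2,2.06,-.171],[[-55,-1,59]])[0],-.171)"
```

```text
t 11.05 F [-4.  -3.2  0.9] rot(tool) [-0.    -0.002  0.002] then move(tool) [6.4 0.  0.2]
```

jog_arm:
  deltas:
    - {"finger_gap":85}
    - {"finger_gap":85}
    - {"finger_gap":85}
    - {"finger_gap":85}

```text
t: 11.45
tcp_pos: [556.7, 9.5, 59.6]
orientation: [0.085, 0.996, 0.0, 0.001]
contact_force: [0.0, -0.6, 0.2]
opening: 84.9
gripper_force: 0.0
```

jog_arm:
  deltas:
    - {"finger_gap":85,"trans":[0.8,0,0]}
    - {"finger_gap":85,"trans":[0.8,0,-0.4]}
    - {"finger_gap":0,"trans":[0,0,-0.8]}
    - {"finger_gap":0}
    - {"finger_gap":0}
    - {"finger_gap":0}
    - {"finger_gap":0}

```text
t: 12.15
tcp_pos: [477.0, 22.8, 118.5]
orientation: [0.085, 0.996, 0.0, -0.001]
contact_force: [-0.3, -0.0, -0.2]
opening: 12.0
gripper_force: 0.0
```

```bash
python3 -c "
from h import *
go(place([603.2,2.06,-.171],[[-110,0,110]])[0],-.171,.7)"
```

```text
t 12.15 F [-0.3 -0.  -0.2] rot(tool) [ 0.    -0.701  0.001] then move(tool) [-8.2  1.1 18.1]
```

To row units: -0.14 rad / 3.1416 = -0.0446.

jog_arm:
  deltas:
    - {"finger_gap":0,"rotvec":[0,-0.0446,0]}
    - {"finger_gap":0,"rotvec":[0,-0.0446,0]}
    - {"finger_gap":0,"rotvec":[0,-0.0446,0]}
    - {"finger_gap":0,"rotvec":[0,-0.0446,0]}
    - {"finger_gap":0,"rotvec":[0,-0.0449,0]}
    - {"finger_gap":0}
    - {"finger_gap":0}

```text
t: 12.85
tcp_pos: [477.7, 22.7, 115.2]
orientation: [0.08, 0.948, -0.026, 0.307]
contact_force: [-0.4, 0.5, -0.4]
opening: -0.2
gripper_force: 0.0
```

```bash
python3 -c "
from h import *
go(place([603.2,2.06,-.171],[[-105,0,59]])[0],-.171,.7)"
```

```text
t 12.85 F [-0.4  0.5 -0.4] rot(tool) [ 0.    -0.075  0.002] then move(tool) [19.3  1.  57.3]
```

To row units: 28 mm is 0.56, 10 mm is 0.2, -0.075 rad / 3.1416 = -0.0239.

jog_arm:
  deltas:
    - {"finger_gap":0,"rotvec":[0,-0.0239,0]}
    - {"finger_gap":0,"trans":[0.2,0.01,0.56]}
    - {"finger_gap":0,"trans":[0.18,0.01,0.56]}
    - {"finger_gap":0}
    - {"finger_gap":0}

```text
t: 13.35
tcp_pos: [501.0, 19.7, 60.6]
orientation: [0.079, 0.936, -0.03, 0.343]
contact_force: [0.4, 0.5, 1.0]
opening: 0.3
gripper_force: 0.0
```

```bash
python3 -c "
from h import *
go(place([603.2,2.06,-.171],[[-90,0,59]])[0],-.171,.7)"
```

```text
t 13.35 F [0.4 0.5 1. ] rot(tool) [0.    0.003 0.001] then move(tool) [-9.5  0.  10.1]
```

To row units: -6.1 mm is -0.122, 5.2 mm is 0.104.

jog_arm:
  deltas:
    - {"finger_gap":0,"trans":[-0.122,0,0.104]}
    - {"finger_gap":0,"trans":[-0.122,0,0.104]}
    - {"finger_gap":0,"trans":[-0.122,0,0.104]}
    - {"finger_gap":0,"trans":[-0.122,0,0.104]}
    - {"finger_gap":0}

```text
t: 13.85
tcp_pos: [533.5, 14.3, 63.0]
orientation: [0.079, 0.935, -0.029, 0.346]
contact_force: [-0.8, 0.2, 0.5]
opening: -0.2
gripper_force: 0.0
```

jog_arm:
  deltas:
    - {"finger_gap":0,"trans":[-0.122,0,0.104]}
    - {"finger_gap":0,"trans":[-0.122,0,0.104]}
    - {"finger_gap":0}

```text
t: 14.15
tcp_pos: [548.5, 11.8, 62.0]
orientation: [0.079, 0.935, -0.029, 0.345]
contact_force: [-0.8, -0.0, 0.1]
opening: -0.1
gripper_force: 0.0
```

```bash
python3 -c "
from h import *
go(place([603.2,2.06,-.171],[[-18,0,59]])[0],-.171,.7)"
```

```text
t 14.15 F [-0.8 -0.   0.1] rot(tool) [0.001 0.007 0.002] then move(tool) [-26.7  -0.3  26.5]
```

To row units: 7 mm is 0.14, -6.1 mm is -0.122.

jog_arm:
  deltas:
    - {"finger_gap":0,"trans":[-0.1,0,0.14]}
    - {"finger_gap":0,"trans":[-0.122,0,0.104]}
    - {"finger_gap":0}

```text
t: 14.45
tcp_pos: [565.2, 8.8, 59.9]
orientation: [0.079, 0.935, -0.03, 0.345]
contact_force: [0.2, 0.8, -0.1]
opening: 0.1
gripper_force: 0.0
```

jog_arm:
  deltas:
    - {"finger_gap":0,"trans":[-0.092,0,0.078]}
    - {"finger_gap":0}

```text
t: 14.65
tcp_pos: [570.8, 7.8, 59.9]
orientation: [0.079, 0.935, -0.03, 0.345]
contact_force: [0.1, 0.8, -0.2]
opening: -0.2
gripper_force: 0.0
```

```bash
python3 -c "
from h import *
go(place([603.2,2.06,-.171],[[-18,0,59]])[0],-.171,.7)
from cell import bot, camrig, job
f=camrig.grab_frame('scene'); cv2.imwrite('pics/s2.png',cv2.resize(f['pixels'][220:320,270:430,::-1],(800,500),interpolation=cv2.INTER_CUBIC))"
```

```text
t 14.65 F [ 0.1  0.8 -0.2] rot(tool) [0.    0.007 0.001] then move(tool) [-10.8  -0.1  10.3]
```

View pics/s2.png

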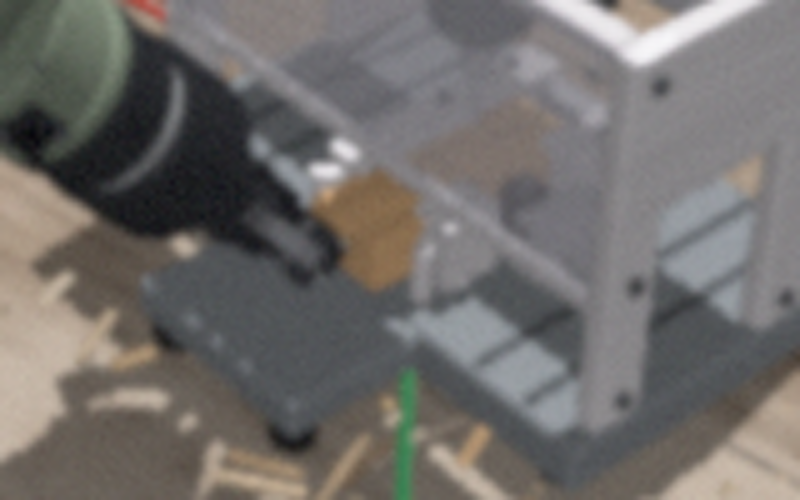

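The fingertips (320,260) are at the blank's trailing face (380,235), and the blank runs in under the shield. I keep pushing in small steps until the force shows the stop.

To row units: -4.6 mm is -0.092, 3.9 mm is 0.078.

jog_arm:
  deltas:
    - {"finger_gap":0,"trans":[-0.092,0,0.078]}
    - {"finger_gap":0}

```text
t: 14.9
tcp_pos: [576.6, 6.8, 59.9]
orientation: [0.079, 0.935, -0.03, 0.345]
contact_force: [0.2, 0.3, -0.7]
opening: 0.3
gripper_force: 0.0
```

jog_arm:
  deltas:
    - {"finger_gap":0,"trans":[-0.06,0,0.052]}
    - {"finger_gap":0}
    - {"finger_gap":0}

```text
t: 15.2
tcp_pos: [580.4, 6.2, 60.0]
orientation: [0.079, 0.935, -0.03, 0.345]
contact_force: [-0.3, 0.8, 0.5]
opening: -0.4
gripper_force: 0.0
```

jog_arm:
  deltas:
    - {"finger_gap":0,"trans":[-0.03,0,0.026]}
    - {"finger_gap":0}
    - {"finger_gap":0}

```text
t: 15.5
tcp_pos: [581.9, 6.0, 59.7]
orientation: [0.079, 0.935, -0.03, 0.345]
contact_force: [-0.9, 0.2, 0.0]
opening: 0.2
gripper_force: 0.3
```

```bash
python3 -c "
from h import *
go(place([603.2,2.06,-.171],[[-18,0,59]])[0],-.171,.7)"
```

```text
t 15.5 F [-0.9  0.2  0. ] rot(tool) [0.001 0.007 0.002] then move(tool) [-2.4 -0.2  2.9]
```

To row units: -2.3 mm is -0.046, 1.9 mm is 0.038.

jog_arm:
  deltas:
    - {"finger_gap":0,"trans":[-0.046,0,0.038]}
    - {"finger_gap":0}
    - {"finger_gap":0}

```text
t: 15.8
tcp_pos: [585.0, 5.4, 59.7]
orientation: [0.079, 0.935, -0.03, 0.345]
contact_force: [-1.6, -0.6, 0.0]
opening: 0.3
gripper_force: 0.3
```

jog_arm:
  deltas:
    - {"finger_gap":0,"trans":[-0.03,0,0.026]}
    - {"finger_gap":0}
    - {"finger_gap":0}

```text
t: 16.1
tcp_pos: [585.6, 5.4, 59.1]
orientation: [0.079, 0.935, -0.029, 0.344]
contact_force: [-6.7, -0.3, 3.5]
opening: 0.1
gripper_force: 2.6
```

jog_arm:
  deltas:
    - {"finger_gap":0,"trans":[-0.03,0,0.026]}
    - {"finger_gap":0}
    - {"finger_gap":0}

```text
t: 16.4
tcp_pos: [585.7, 5.3, 58.3]
orientation: [0.079, 0.936, -0.029, 0.342]
contact_force: [-11.5, 2.6, 6.4]
opening: -0.0
gripper_force: 5.7
```

Force rose to 11 N at tcp x=-18 in engraver coordinates, where the trailing end should be 2 mm inside, so the blank is home. Withdraw along the feed direction and lift.

The rows are not in the units I measure in: shifts go in shares of 50 mm and turns go in shares of pi rad. I convert before sending: -46 mm is -0.92, 31 mm is 0.62, 0.14 rad / 3.1416 = 0.0446.

jog_arm:
  deltas:
    - {"finger_gap":0,"trans":[0.08,0,-0.068]}
    - {"finger_gap":0,"trans":[0.24,0,-0.2]}
    - {"finger_gap":0,"trans":[0.5,0,-0.4]}
    - {"finger_gap":0,"trans":[0.62,0,-0.52]}
    - {"finger_gap":0,"trans":[-0.08,0,-0.92]}
    - {"finger_gap":0,"trans":[-0.2,0,-0.92]}
    - {"finger_gap":0,"rotvec":[0,0.0446,0]}
    - {"finger_gap":0,"rotvec":[0,0.0446,0]}
    - {"finger_gap":0,"rotvec":[0,0.0446,0]}
    - {"finger_gap":0,"rotvec":[0,0.0446,0]}

```text
t: 17.4
tcp_pos: [453.9, 28.3, 131.2]
orientation: [0.084, 0.99, -0.01, 0.113]
contact_force: [1.1, 0.6, -0.0]
opening: 0.3
gripper_force: 0.0
```

jog_arm:
  deltas:
    - {"finger_gap":0,"trans":[0,0,-0.6],"rotvec":[0,0.0446,0]}
    - {"finger_gap":0,"trans":[0,0,-0.6],"rotvec":[0,0,0.0271]}
    - {"finger_gap":0,"trans":[0,0,-0.4],"rotvec":[0,0,-0.0271]}
    - {"finger_gap":0,"trans":[0,0,-0.4],"rotvec":[0,0,-0.0271]}
    - {"finger_gap":0,"rotvec":[0,0,-0.0271]}
    - {"finger_gap":0}

```text
t: 18.0
tcp_pos: [441.6, 30.4, 222.2]
orientation: [-0.0, 0.998, -0.011, 0.058]
contact_force: [0.4, 1.4, -0.7]
opening: -0.0
gripper_force: 0.0
```

```bash
python3 -c "
from h import *
go([559.7-49-60,288.9,230],0)
from cell import bot, camrig, job
for n in('wrist','top'):
  f=camrig.grab_frame(n); cv2.imwrite(f'pics/{n}3.png',f['pixels'][:,:,::-1]); np.savez(f'pics/{n}3.npz',K=f['camera_matrix'],R=f['R'],t=f['t'])
print(proj(cam('wrist3'),place([603.2,2.06,-.171],[[65,0,63],[0,0,63]])), proj(cam('wrist3'),place([559.7,288.9,0],[[0,0,77]])))"
```

```text
t 18.0 F [ 0.4  1.4 -0.7] rot(tool) [-0.021  0.116  0.001] then move(tool) [ -9.1 258.5  -7.8]
[[283.45720809 399.57268861]
 [291.77598706 354.43960963]] [[597.76577394 333.07510352]]
```

Now move in front of the start box, tool tilted to about 1.0.

To row units: 43 mm is 0.86, 0.11 rad / 3.1416 = 0.035.

jog_arm:
  deltas:
    - {"finger_gap":0,"trans":[0,0.86,0],"rotvec":[0,0.035,0]}
    - {"finger_gap":0,"trans":[0,0.86,0]}
    - {"finger_gap":0,"trans":[0,0.86,0]}
    - {"finger_gap":0,"trans":[0,0.86,0]}
    - {"finger_gap":0,"trans":[0,0.86,0]}
    - {"finger_gap":0,"trans":[0,0.86,0]}
    - {"finger_gap":0}

```text
t: 18.8
tcp_pos: [440.3, 292.8, 214.9]
orientation: [-0.002, 1.0, -0.01, 0.002]
contact_force: [0.1, -0.4, 0.2]
opening: -0.0
gripper_force: 0.0
```

jog_arm:
  deltas:
    - {"finger_gap":0,"rotvec":[0,-0.0446,0]}
    - {"finger_gap":0,"rotvec":[0,-0.0446,0]}
    - {"finger_gap":0,"rotvec":[0,-0.0446,0]}
    - {"finger_gap":0,"rotvec":[0,-0.0446,0]}
    - {"finger_gap":0,"rotvec":[0,-0.0446,0]}
    - {"finger_gap":0,"rotvec":[0,-0.0477,0]}
    - {"finger_gap":0,"rotvec":[0,-0.0477,0]}
    - {"finger_gap":0}

```text
t: 19.6
tcp_pos: [439.9, 288.2, 210.5]
orientation: [-0.007, 0.894, -0.011, 0.447]
contact_force: [-0.4, -0.4, 0.4]
opening: 0.0
gripper_force: 0.0
```

```bash
python3 -c "
from h import *
from cell import bot, camrig, job
go([435,288.9,130],0,1.0); print(bot.state()['joints'].round(2))"
```

```text
t 19.6 F [-0.4 -0.4  0.4] rot(tool) [-0.012 -0.072  0.023] then move(tool) [70.4  0.7 39.4]
[ 0.74  0.12 -1.08 -0.41 -0.58  0.48]
```

To row units: 23 mm is 0.46, 13 mm is 0.26, -0.05 rad / 3.1416 = -0.0159.

jog_arm:
  deltas:
    - {"finger_gap":0,"trans":[0.46,0,0.26],"rotvec":[0,-0.0159,0.0064]}
    - {"finger_gap":0,"trans":[0.46,0,0.26]}
    - {"finger_gap":0,"trans":[0.46,0,0.26]}
    - {"finger_gap":0}
    - {"finger_gap":0}

```text
t: 20.1
tcp_pos: [436.1, 288.9, 134.5]
orientation: [0.002, 0.883, -0.006, 0.47]
contact_force: [0.4, 0.6, -0.2]
opening: 0.3
gripper_force: 0.0
```

```bash
python3 -c "
from h import *
from cell import bot, camrig, job
go([440,288.9,57],0,1.0); print(bot.state()['joints'].round(2),bot.state()['tcp_pos'])"
```

```text
t 20.1 F [ 0.4  0.6 -0.2] rot(tool) [-0.013 -0.022  0.002] then move(tool) [63.1  0.  45.2]
[ 0.76  0.41 -1.19 -0.85 -0.62  0.49] [436.05265372 288.88007972 134.46843312]
```

To row units: 21 mm is 0.42, 17 mm is 0.34, -0.02 rad / 3.1416 = -0.0064.

```bash
python3 -c "
from h import *
go([462,288.9,57],0,1.0)"
```

```text
t 20.1 F [ 0.4  0.6 -0.2] rot(tool) [-0.013 -0.022  0.002] then move(tool) [51.2  0.  63.7]
```

jog_arm:
  deltas:
    - {"finger_gap":0,"trans":[0.34,0,0.42],"rotvec":[0,-0.0064,0]}
    - {"finger_gap":0,"trans":[0.34,0,0.42]}
    - {"finger_gap":0,"trans":[0.34,0,0.42]}
    - {"finger_gap":0}
    - {"finger_gap":0}

```text
t: 20.6
tcp_pos: [461.2, 288.6, 59.1]
orientation: [0.003, 0.877, -0.005, 0.48]
contact_force: [-0.0, 0.2, 0.8]
opening: 0.3
gripper_force: 0.0
```

```bash
python3 -c "
from h import *
from cell import bot, camrig, job
go([484,288.9,56],0,1.0); print(bot.state()['joints'].round(2),bot.state()['tcp_pos'])"
```

```text
t 20.6 F [-0.   0.2  0.8] rot(tool) [-0.012  0.001 -0.   ] then move(tool) [-9.7  0.3 20.9]
[ 0.72  0.73 -1.2  -1.21 -0.6   0.44] [461.19234671 288.5877858   59.07161103]
```

jog_arm:
  deltas:
    - {"finger_gap":0,"trans":[-0.1,0,0.21]}
    - {"finger_gap":0,"trans":[-0.1,0,0.21]}
    - {"finger_gap":0}
    - {"finger_gap":0}

```text
t: 21.0
tcp_pos: [484.4, 288.3, 56.4]
orientation: [0.003, 0.877, -0.005, 0.48]
contact_force: [-0.2, 0.7, 0.2]
opening: 0.1
gripper_force: 0.0
```

jog_arm:
  deltas:
    - {"finger_gap":0,"trans":[-0.15,0,-0.04]}
    - {"finger_gap":0,"trans":[-0.15,0,-0.04]}
    - {"finger_gap":0}

```text
t: 21.3
tcp_pos: [488.6, 288.5, 71.4]
orientation: [0.003, 0.877, -0.005, 0.48]
contact_force: [0.2, -0.3, 0.1]
opening: -0.0
gripper_force: 0.1
```

```bash
python3 -c "
from h import *
go([493,288.9,94],0,1.0)"
```

```text
t 21.3 F [ 0.2 -0.3  0.1] rot(tool) [-0.01   0.002 -0.   ] then move(tool) [-21.4   0.4  -8.5]
```

To row units: -13.5 mm is -0.27, -12 mm is -0.24.

jog_arm:
  deltas:
    - {"finger_gap":0,"trans":[-0.214,0.004,-0.084]}
    - {"finger_gap":0,"trans":[-0.214,0.004,-0.086]}
    - {"finger_gap":0,"trans":[-0.24,0,-0.012]}
    - {"finger_gap":0,"trans":[-0.24,0,-0.012]}
    - {"finger_gap":0,"trans":[-0.27,0,0.088]}
    - {"finger_gap":0,"trans":[-0.27,0,0.088]}
    - {"finger_gap":0,"trans":[-0.204,0,0.142]}
    - {"finger_gap":0,"trans":[-0.204,0,0.142]}
    - {"finger_gap":0}

```text
t: 22.2
tcp_pos: [551.4, 288.9, 142.2]
orientation: [0.003, 0.877, -0.005, 0.481]
contact_force: [0.4, 1.1, -0.5]
opening: 0.2
gripper_force: 0.0
```

```bash
python3 -c "
from h import *
go([572.8,288.9,145],0,1.0)"
```

```text
t 22.2 F [ 0.4  1.1 -0.5] rot(tool) [-0.011  0.003 -0.001] then move(tool) [-14.    0.   16.5]
```

To row units: 8.5 mm is 0.17, -7 mm is -0.14.

jog_arm:
  deltas:
    - {"finger_gap":0,"trans":[-0.14,0,0.17]}
    - {"finger_gap":0,"trans":[-0.14,0,0.17]}
    - {"finger_gap":0,"trans":[-0.074,0,0.13]}
    - {"finger_gap":0,"trans":[-0.074,0,0.13]}
    - {"finger_gap":0}
    - {"finger_gap":0}
    - {"finger_gap":0}

```text
t: 22.9
tcp_pos: [585.9, 288.2, 142.3]
orientation: [0.002, 0.878, -0.005, 0.479]
contact_force: [0.3, -0.4, 0.2]
opening: 0.0
gripper_force: 0.0
```

jog_arm:
  deltas:
    - {"finger_gap":0,"trans":[0.1,0,-0.8]}
    - {"finger_gap":0,"trans":[0.1,0,-0.9]}
    - {"finger_gap":0,"trans":[0,0,-0.9]}
    - {"finger_gap":0}
    - {"finger_gap":0}
    - {"finger_gap":0}

```text
t: 23.5
tcp_pos: [472.1, 290.0, 204.5]
orientation: [0.002, 0.877, -0.005, 0.48]
contact_force: [0.8, 0.5, -0.0]
opening: 0.4
gripper_force: 0.0
```

Run:
```python
from h import *
from cell import bot, camrig, job
go([550,288.9,160],0,0.3)
f=camrig.grab_frame('scene')['pixels'][:,:,::-1]; 
a=cv2.resize(f[170:270,200:300],(400,400),interpolation=cv2.INTER_CUBIC); b=cv2.resize(f[215:315,290:390],(400,400),interpolation=cv2.INTER_CUBIC)
cv2.imwrite('pics/m.png',np.hstack([a,b]))
```

```text
t 23.5 F [ 0.8  0.5 -0. ] rot(tool) [-0.01   0.701 -0.003] then move(tool) [-61.3  -1.1  65.6]
```

View pics/m.png

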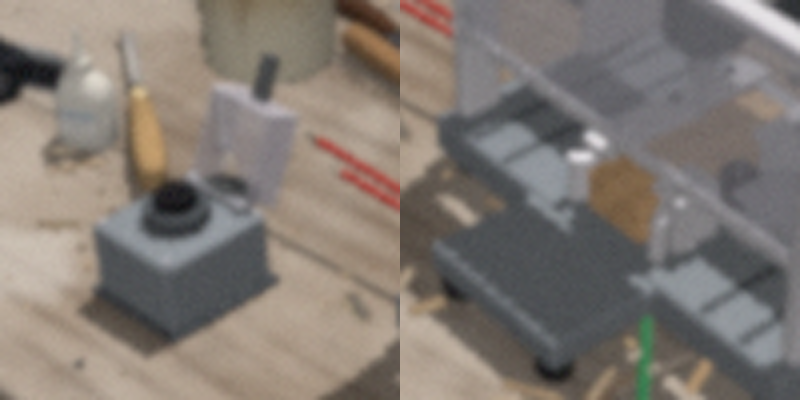

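The guard stands open with the bare button at (178,190) in the left half. In the right half the blank's end face (about 588–658, 155–242) sits in the rails' mouth. I check both against the projections.

Run:
```python
from h import *
c=cam("scene0")
print("btn",back(c,(200+178/4,170+190/4),77))
for x in (2,-3,-10): print(x,((proj(c,place([603.2,2.06,-.171],[[x,23,35],[x,-23,35],[x,-23,63],[x,23,63]]))-[290,215])*4+[400,0]).round().tolist())
go([559.7-8,288.9,160],0,0)
```

```text
btn [563.58775852 288.25317831  77.        ]
2 [[585.0, 203.0], [638.0, 243.0], [639.0, 205.0], [586.0, 165.0]]
-3 [[579.0, 206.0], [631.0, 247.0], [633.0, 208.0], [579.0, 168.0]]
-10 [[569.0, 211.0], [622.0, 252.0], [623.0, 214.0], [570.0, 173.0]]
t 23.55 F [ 0.1 -0.  -0.2] rot(tool) [-0.011  1.    -0.005] then move(tool) [-79.5  -0.8  44.1]
```

Both match the home pose (trailing end at x=2) and the button position. Straighten the tool and go over the button.

To row units: 0.15 rad / 3.1416 = 0.0477.

jog_arm:
  deltas:
    - {"finger_gap":0,"rotvec":[0,0.0477,0]}
    - {"finger_gap":0,"rotvec":[0,0.0477,0]}
    - {"finger_gap":0,"rotvec":[0,0.0477,0]}
    - {"finger_gap":0,"rotvec":[0,0.0477,0]}
    - {"finger_gap":0,"rotvec":[0,0.0477,0]}
    - {"finger_gap":0,"rotvec":[0,0.0477,0]}
    - {"finger_gap":0,"rotvec":[0,0.0318,0]}
    - {"finger_gap":0}
    - {"finger_gap":0}

```text
t: 24.45
tcp_pos: [475.6, 291.2, 198.8]
orientation: [0.003, 0.998, -0.006, 0.062]
contact_force: [0.1, 0.3, 0.2]
opening: -0.2
gripper_force: 0.0
```

```bash
python3 -c "
from h import *
go([557,288.9,115],0,0)"
```

```text
t 24.45 F [0.1 0.3 0.2] rot(tool) [-0.011  0.124 -0.006] then move(tool) [-81.4  -2.3  83.8]
```

To row units: -41 mm is -0.82, -40 mm is -0.8, 0.124 rad / 3.1416 = 0.0395.

jog_arm:
  deltas:
    - {"finger_gap":0,"rotvec":[0,0.0395,0]}
    - {"finger_gap":0,"trans":[-0.82,-0.02,0]}
    - {"finger_gap":0,"trans":[-0.8,-0.02,0]}
    - {"finger_gap":0,"trans":[0,0,0.8]}
    - {"finger_gap":0,"trans":[0,0,0.8]}
    - {"finger_gap":0}
    - {"finger_gap":0}

```text
t: 25.15
tcp_pos: [554.3, 288.7, 120.2]
orientation: [0.002, 1.0, -0.005, -0.001]
contact_force: [0.7, -0.2, 0.5]
opening: -0.1
gripper_force: 0.0
```

```bash
python3 -c "
from h import *
go([557,288.9,98],0,0)"
```

```text
t 25.15 F [ 0.7 -0.2  0.5] rot(tool) [-0.011 -0.002 -0.004] then move(tool) [-2.7  0.2 22.2]
```

To row units: 11 mm is 0.22, -3 mm is -0.06.

jog_arm:
  deltas:
    - {"finger_gap":0,"trans":[-0.06,0,0.22]}
    - {"finger_gap":0,"trans":[0,0,0.22]}
    - {"finger_gap":0}
    - {"finger_gap":0}

```text
t: 25.55
tcp_pos: [558.9, 288.5, 99.0]
orientation: [0.002, 1.0, -0.005, 0.0]
contact_force: [0.6, -0.0, -0.1]
opening: -0.2
gripper_force: 0.0
```

jog_arm:
  deltas:
    - {"finger_gap":0,"trans":[0,0,0.08]}
    - {"finger_gap":0,"trans":[0,0,0.06]}
    - {"finger_gap":0}
    - {"finger_gap":0}

```text
t: 25.95
tcp_pos: [559.7, 288.8, 92.4]
orientation: [0.002, 1.0, -0.005, 0.001]
contact_force: [1.8, 1.8, 3.9]
opening: -0.2
gripper_force: 1.7
```

jog_arm:
  deltas:
    - {"finger_gap":0,"trans":[0,0,0.04]}
    - {"finger_gap":0}
    - {"finger_gap":0}

```text
t: 26.25
tcp_pos: [559.7, 288.8, 90.2]
orientation: [0.002, 1.0, -0.005, 0.001]
contact_force: [2.4, 1.3, 4.9]
opening: -0.2
gripper_force: 2.4
```

One more to the bottom, then retreat.

To row units: 2 mm is 0.04, 1 mm is 0.02.

jog_arm:
  deltas:
    - {"finger_gap":0,"trans":[0,0,0.04]}
    - {"finger_gap":0,"trans":[0,0,0.02]}
    - {"finger_gap":0}
    - {"finger_gap":0}

```text
t: 26.65
tcp_pos: [559.8, 288.8, 89.8]
orientation: [0.002, 1.0, -0.004, 0.001]
contact_force: [-3.9, -0.2, 21.1]
opening: 0.2
gripper_force: 10.5
```

The button has bottomed (21 N). Retreat and check that the guard still stands by comparing with the earlier image.

To row units: -40 mm is -0.8, -20 mm is -0.4.

jog_arm:
  deltas:
    - {"finger_gap":0,"trans":[0,0,-0.3]}
    - {"finger_gap":0,"trans":[0.2,0,-0.8]}
    - {"finger_gap":0,"trans":[0.8,0,-0.8]}
    - {"finger_gap":0,"trans":[0.8,0,-0.4]}
    - {"finger_gap":0,"trans":[0.8,0,0]}
    - {"finger_gap":0}
    - {"finger_gap":0}
    - {"finger_gap":0}

```text
t: 27.45
tcp_pos: [434.0, 289.9, 196.6]
orientation: [0.003, 1.0, -0.005, -0.0]
contact_force: [0.6, 0.0, 0.2]
opening: -0.1
gripper_force: 0.0
```

Run:
```python
from h import *
from cell import bot, camrig, job
f=camrig.grab_frame('scene')['pixels'][:,:,::-1]; m=cv2.imread('pics/m.png').astype(float)
a=cv2.resize(f[170:270,200:300],(400,400),interpolation=cv2.INTER_CUBIC); b=cv2.resize(f[215:315,290:390],(400,400),interpolation=cv2.INTER_CUBIC)
d=np.abs(np.hstack([a,b])-m).mean(2)
print("guard",d[50:200,195:300].mean(),"button",d[160:220,140:215].mean(),"blank",d[150:250,580:665].mean(),"tab",d[50:100,250:280].mean())
print(bot.state()['contact_force'])
```

```text
guard 1.708994708994709 button 1.982592592592593 blank 1.6798431372549019 tab 1.859777777777778
[0.1361993  0.38938115 0.2718724 ]
```

Nothing has changed: the guard is up, the button is out again and the blank is in place. Hand in.

```bash
python3 -c "
from cell import bot, camrig, job
print(job.job_done())"
```

```text
the job is handed in; nothing more can be done
None
```

I handed in the job at about 27.5 s: the blank is home, the guard is standing open, and the button was pressed to its bottom and is out again; the hand-in call returned no verdict.

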